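# Hook the dropped label holders out from under the wire guard

### The job

Two or three price-label holders have slid under the fixed wire guard on the cheese counter. First lift the steel canister by its handle off the low wooden riser and stand it on the round cork mat; then draw every holder right out from under the guard with the hooked rod, never touching one with the gripper while it is still under there. Finish with the holders lying flat side by side on the riser and the rod back on its rest as it was, without tipping the canister or disturbing the cheeses and the jar.

Things in the scene. Friction and masses are not known exactly. Their poses are not given: they have to be found in the camera images.
- guard: Fixed grid of steel wires 84 to 90 mm above the counter (82 mm clear below), 340 mm wide (x), 220 mm deep (y), closed by 26 mm high strips along both sides and back, open at the front; front corner posts at x = +-165 mm. Origin on the counter at the middle of the open front edge; +y runs inwards under the wires, z up; what has y below 0 is in front of it.
- holder0: Loose label holder, one of two or three alike (absent: None): open rectangular black frame 96 x 50 mm, 16 mm high, bars 9 mm wide, window 78 x 32 mm right through; 60 g. Origin in the middle at half height (8 mm above what it lies on); x along the 96 mm, z up. It starts flat on the counter under the guard, its length roughly along the guard's y.
- holder1: Loose label holder, one of two or three alike (absent: None): open rectangular black frame 96 x 50 mm, 16 mm high, bars 9 mm wide, window 78 x 32 mm right through; 60 g. Origin in the middle at half height (8 mm above what it lies on); x along the 96 mm, z up. It starts flat on the counter under the guard, its length roughly along the guard's y.
- holder2: Loose label holder, one of two or three alike (absent: None): open rectangular black frame 96 x 50 mm, 16 mm high, bars 9 mm wide, window 78 x 32 mm right through; 60 g. Origin in the middle at half height (8 mm above what it lies on); x along the 96 mm, z up. It starts flat on the counter under the guard, its length roughly along the guard's y.
- rod: Loose rod, 180 g. Origin in the middle of its wooden handle, 110 mm long (x), 20 wide (y), 24 high (z). +x points to the hook: an 8 mm steel bar leaves the handle, runs 20 mm below its centre line from x = 85 to 215 mm, then turns straight down as an 8 mm prong. Centre of mass near x = 25 mm. It starts on its rest, the middle of the handle free on both sides and below.
- rod_hook (a point): Lower end of the rod's prong: at (215, 0, -59) mm in the rod's frame, so 59 mm below the handle's centre line.
- rest: Fixed grey rest for the rod: two blocks 50 mm wide and 20 mm long: one under the handle's tail (x = -45 mm, 58 mm high), one under the steel bar (x = 160 mm, 46 mm high). Origin on the counter below the place of the handle's middle; +x points the way the rod's hook points.
- rest_handle (a point): Where the rod's origin (handle middle) is when it lies on its rest: 70 mm above the rest's origin.
- rest_hook (a point): Where the lower end of the rod's prong is when the rod lies on its rest.
- canister: Loose lidded steel canister, 88 mm across, 82 mm high, about 0.4 kg, with a rigid arched handle. Origin in the centre of its underside, z up. The handle's top bar is 10 mm thick, runs 72 mm along the canister's x, its centre line 128 mm above the origin, 41 mm clear above the lid. It starts upright on the riser.
- canister_handle (a point): Middle of the top bar of the canister's handle.
- stand: Fixed low wooden riser: flat top 130 mm (x) by 260 mm (y), 22 mm above the counter. Origin on the counter under its centre, z up.
- mat: Fixed round cork mat, 116 mm across, 6 mm thick. Origin on the counter under its centre.
- wedge: Bystander: wedge of cheese, 130 mm long, 50 mm high. Leave alone.
- wheel: Bystander: small round cheese, 120 mm across, 45 mm high. Leave alone.
- jar: Bystander: glass jar, 70 mm across, 95 mm high. Leave alone.
There are look-alikes about, which are no part of the job. What is shaped like the rest but red or turquoise is not meant.

How it is judged:
By the outcome, as a careful person would: the job done as asked, in the order asked, and still so for the second after the job is handed in, with the robot touching nothing.
Of holder0, holder1, holder2 only 2 to 3 are there at a start; the rules pass over those that are not, and their reading is None.
At some moment in a run one of holder0, holder1, holder2 may be knocked a few centimetres aside while the robot is not near it.
It also fails if it takes over 210 s, if anything falls off the work surface, if the arm or the gripper's body presses on something with over 40 N, if the wrist force passes 120 N, or if a joint passes its speed limit or range.

### The arm

A 7-joint arm with a two-finger parallel gripper is mounted at the origin on the work surface. World frame = base frame: x ahead of the robot, y to its left, z up, the work surface at z = 0. Lengths are in m, angles in degrees, forces in N, time in s.
With the tool pointing down it reaches from about 0.35 to 0.9 m from the base axis. Payload 8.1 kg.
Tool frame: the origin (TCP) lies at the very end of the fingers, on their centre line; the grasp point (between the pads) lies 19 mm behind it (bot.tcp_to_grasp is the distance from the TCP to the grasp point, in m); z points along the fingers, y is the line along which they close (so a half turn about z gives the same grasp; the last joint's range is limited). The gripper opens to 92 mm and grips with 3 to 60 N. Pads are 19 mm wide; open, the fingers measure 130 mm over their backs; the gripper's body (75 mm by 190 mm) begins 47 mm behind the grasp point.
Start: joints at [63.22, 24.895, 1.432, 90.138, -0.665, 64.973, -4.303], TCP at [0.223, -0.584, 0.227] pointing down, gripper open.
Joint ranges: [-149.89, 149.89], [-25.12, 119.58], [-72.63, 75.52], [4.76, 147.25], [-75.54, 255.54], [6.69, 114.76], [-157.13, 157.13]. Speed limits (degrees/s): [127.2, 127.2, 172.46, 172.46, 180, 180, 180].

### API

Orientations are given as [roll, pitch, yaw] about the fixed x, y, z axes, in that order (R = Rz(yaw) Ry(pitch) Rx(roll)).
In Python, from cell import bot gives the robot as it stands. The module is installed in compiled form; this text tells all that it offers. Calls block until the motion is done:
- bot.move_ptp(position, orientation): joint-space move of the TCP to a pose.
- bot.move_straight(position, rot=None, max_speed=0.15, max_force=None): straight line of the TCP; rot=None keeps the orientation; max_speed is the mean speed in m/s. With max_force (N) it stops when the force on the tool has changed by that much, and returns True; else False.
- bot.move_joints(angles): joint-space move.
- bot.command_gripper(opening, grip_force=None): finger opening in m; grip_force is the grip in N (None keeps the last); returns when the fingers have stopped.
- bot.wait(seconds).
- bot.ik(position, orientation): joint angles nearest the present ones, or None.
- bot.get_state(): the state.
- bot.capture(name): name is "side" or "top" or "wrist"; returns a dict with "image" (384x512x3 uint8, blue, green, red), "fx", "fy", "cx", "cy" (pixels), "R" (3x3) and "t" (3): a world point X has camera coordinates R X + t. Camera axes: x right, y down, z forward; pixel columns grow to the right and rows downward; lengths in m; the calibration is good to about 2 mm. A picture is of the moment at which its call begins. There is no depth.
A pose or a line that the arm cannot do raises bot.PlanningError and nothing moves.
- bot.job_done(): hands the job in; it is judged then, once.
The state is a dict: "time": time; "qpos": joint angles; "qvel": joint speeds; "joint_efforts": joint torques, N m; "eef_pos": TCP position; "eef_rot": TCP orientation; "wrist_force": force on the tool from outside, world axes, zero at the start; "torque": the same for the moment, N m; "finger_gap": finger opening in m; "grasp_force": force on a finger pad.
Only numpy, scipy, OpenCV 4.12 (cv2) and the standard library are available. Lean on these libraries where they do the work, as an engineer would, in place of code of your own. Each camera call takes 0.05 s, during which the arm holds its last target. There are 200 camera calls.

## Working session

There is one attempt and no reset: what is moved stays moved. The work goes in short steps, each a Python script; the robot and the scene stay as the last script left them, time stands still between calls to the robot, and variables do not carry over. Pictures are saved under pics/ and viewed, at most 14 in all, crops included, and the job is handed in when it is done.

```bash
mkdir -p pics; python3 - <<'E'
from cell import bot
import cv2,pickle
for n in("top","side","wrist"):
    c=bot.capture(n); cv2.imwrite(f"pics/{n}0.png",cv2.resize(c["image"],(800,600),interpolation=cv2.INTER_CUBIC)); pickle.dump(c,open(f"pics/{n}0.pkl","wb"))
    print(n,c["fx"],c["cx"],c["cy"],c["R"],c["t"])
print(bot.get_state())
E
```

```text
top 447.46459634731144 254.60069711704188 193.75444046986598 [[ 0.0125117  -0.9998738   0.00978954]
 [-0.99697962 -0.01322476 -0.07652931]
 [ 0.07664912 -0.00880246 -0.99701927]] [-0.05940471  0.48807875  2.01712565]
side 400.4795171008564 258.0880295346129 194.35662704415466 [[-0.69159998 -0.72226979 -0.00397774]
 [-0.36557998  0.35479536 -0.86050655]
 [ 0.62292917 -0.59367213 -0.50942384]] [0.32036992 0.28472013 1.27612233]
wrist 326.7321828084205 258.4547618815025 192.4197948801755 [[ 3.56968685e-01 -9.34116213e-01  5.08714950e-04]
 [-9.03465184e-01 -3.45117055e-01  2.54253574e-01]
 [-2.37326820e-01 -9.12201704e-02 -9.67137457e-01]] [-0.62503356 -0.03121122  0.38784141]
{'time': 0.15, 'qpos': array([63.2203628 , 24.92719497,  1.42858199, 90.17233875, -0.66431589,
       64.97258251, -4.30256851]), 'qvel': array([-0.01637333, -0.19608242,  0.02253398, -0.1424224 , -0.04147383,
        0.02820689, -0.00312224]), 'joint_efforts': array([ 2.00130511e-03, -6.68262219e+01,  9.86381695e-01, -3.14697933e+01,
       -6.03314303e-02,  3.93238245e-02,  1.52248745e-04]), 'eef_pos': array([ 0.22283094, -0.58356247,  0.22615804]), 'eef_rot': array([-1.79936384e+02,  5.21088702e-03,  2.08998017e+01]), 'wrist_force': array([-0.1472786 , -0.23850499,  0.29895605]), 'torque': array([-0.02277572,  0.00338047, -0.00379907]), 'grasp_force': 0.0, 'finger_gap': 0.09180802193781527}
```

View pics/top0.png

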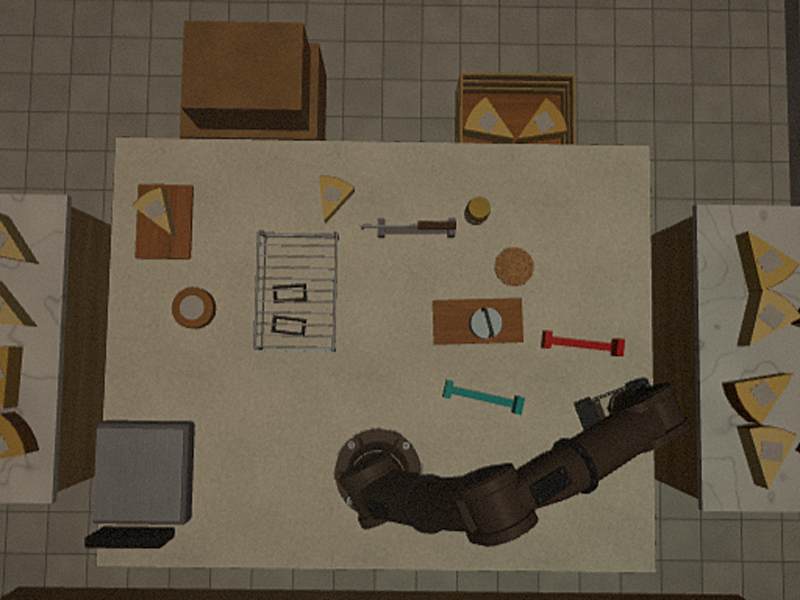

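View pics/side0.png

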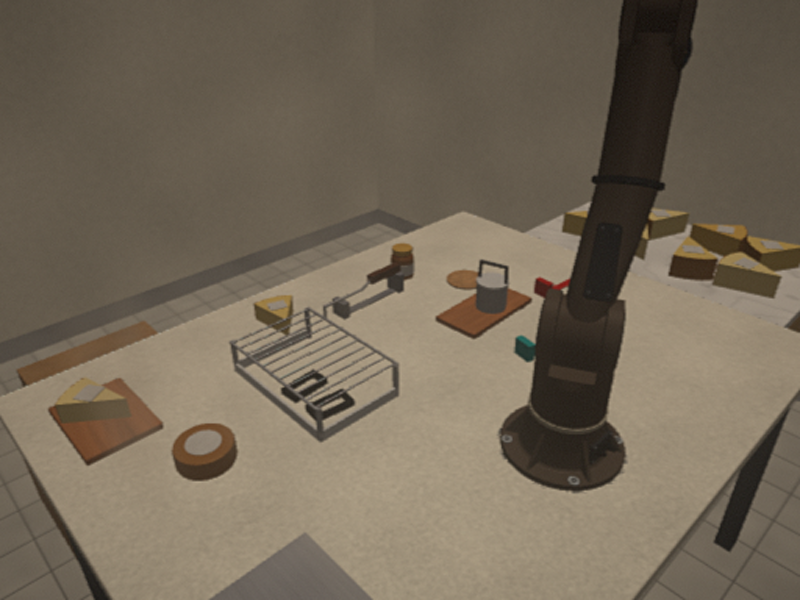

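Top view: guard about (297,291) with two holders at (290,293) and (289,326); rod on the grey rest at (415,227); canister on riser at (486,322); mat (514,266); jar (478,209). The wooden board with cheese (165,220) looks like the riser. The red (583,344) and turquoise (483,397) bars look like the rest. I'll check these choices in a close crop.

```bash
python3 - <<'E'
import cv2,pickle,numpy as np
t=pickle.load(open("pics/top0.pkl","rb"))["image"]; s=pickle.load(open("pics/side0.pkl","rb"))["image"]
a=cv2.resize(t[105:235,155:350],None,fx=4,fy=4,interpolation=cv2.INTER_CUBIC)[:, :780]
cv2.imwrite("pics/cropt.png",cv2.convertScaleAbs(a,alpha=1.8))
b=cv2.resize(s[150:290,135:345],None,fx=3.8,fy=3.8,interpolation=cv2.INTER_CUBIC)
cv2.imwrite("pics/crops.png",cv2.convertScaleAbs(b,alpha=1.8))
E
```

```text
(no output)
```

View pics/cropt.png

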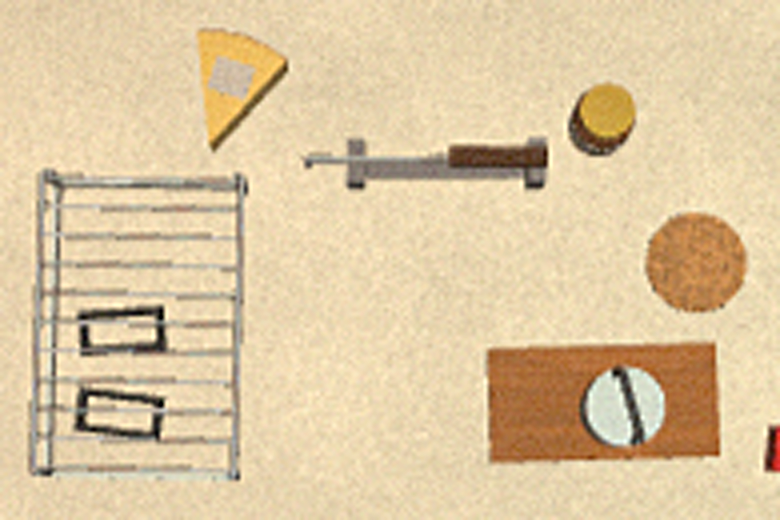

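View pics/crops.png

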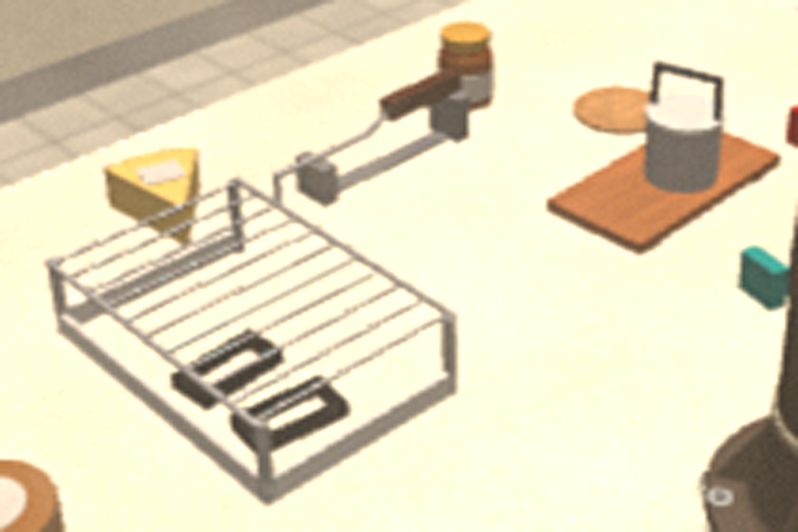

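```bash
cat > h.py <<'E'
import numpy as np,cv2,pickle
from cell import bot
def ray(c,uv,z):
    uv=np.atleast_2d(np.asarray(uv,float)); R,t=np.array(c["R"]),np.array(c["t"])
    d=np.c_[(uv[:,0]-c["cx"])/c["fx"],(uv[:,1]-c["cy"])/c["fy"],np.ones(len(uv))]@R
    o=-R.T@t
    return (o+d*((z-o[2])/d[:,2])[:,None])[:,:2]
def proj(c,X):
    p=np.atleast_2d(X)@np.array(c["R"]).T+c["t"]
    return np.c_[c["fx"]*p[:,0]/p[:,2]+c["cx"],c["fy"]*p[:,1]/p[:,2]+c["cy"]]
def snap(n,f):
    c=bot.capture(n); pickle.dump(c,open(f"pics/{f}.pkl","wb")); cv2.imwrite(f"pics/{f}.png",cv2.convertScaleAbs(cv2.resize(c["image"],(800,600)),alpha=1.5)); return c
E
python3 - <<'E'
from h import *
np.set_printoptions(precision=4,suppress=True)
c=pickle.load(open("pics/top0.pkl","rb"))
f=lambda p,z:ray(c,np.array(p)/4+[155,105],z)
print("can",f([(619,372),(638,440)],.15))
print("riser",f([(489,350),(716,344),(719,455),(490,462)],.022))
print("mat",f([(696,262)],.006))
print("rod handle ends, tip",f([(450,156),(547,156)],.082),f([(309,160)],.05))
print("rest blocks",f([(355,137),(355,187)],.046),f([(537,137),(537,187)],.058))
print("guard",f([(45,176),(240,183),(235,474),(38,472)],.09))
print("h0",f([(79,314),(163,308),(165,350),(83,354)],.016)); print("h1",f([(82,391),(163,400),(159,438),(76,429)],.016))
print("jar",f([(608,110)],.095),"wedge",f([(197,30),(287,66),(212,150)],.05))
w=pickle.load(open("pics/wrist0.pkl","rb")); print("wristcam",-w["R"].T@w["t"])
E
```

```text
can [[ 0.4637 -0.287 ]
 [ 0.3916 -0.3075]]
riser [[ 0.4957 -0.156 ]
 [ 0.5059 -0.4145]
 [ 0.3798 -0.4177]
 [ 0.3686 -0.1582]]
mat [[ 0.6017 -0.3945]]
rod handle ends, tip [[ 0.7067 -0.1072]
 [ 0.7082 -0.2151]] [[0.7059 0.0509]]
rest blocks [[ 0.7337 -0.0006]
 [ 0.6765 -0.0014]] [[ 0.7343 -0.2059]
 [ 0.6774 -0.2063]]
guard [[0.6764 0.3402]
 [0.6716 0.1249]
 [0.3508 0.1242]
 [0.3502 0.3388]]
h0 [[0.5311 0.3113]
 [0.5392 0.2159]
 [0.4912 0.2125]
 [0.4854 0.3056]]
h1 [[0.4433 0.3056]
 [0.4343 0.2135]
 [0.3911 0.2171]
 [0.4001 0.3113]]
jar [[ 0.7583 -0.2812]] wedge [[0.8533 0.1803]
 [0.8133 0.0776]
 [0.7158 0.1605]]
wristcam [ 0.287  -0.5592  0.3833]
```

```bash
python3 - <<'E'
from h import *
bot.move_ptp([.4277,-.297,.30],[180,0,16])
c=snap("wrist","w1")
print(bot.get_state()["eef_pos"],bot.get_state()["eef_rot"],proj(c,[[.4277,-.297,.15],[.4637,-.287,.15],[.3916,-.3075,.15]])*800/512)
E
```

```text
[ 0.42688773 -0.29844345  0.29967805] [1.79997380e+02 4.21714993e-02 1.58641406e+01] [[401.09598808 279.9378889 ]
 [401.43497645 218.73673093]
 [401.49261212 337.88962909]]
```

View pics/w1.png

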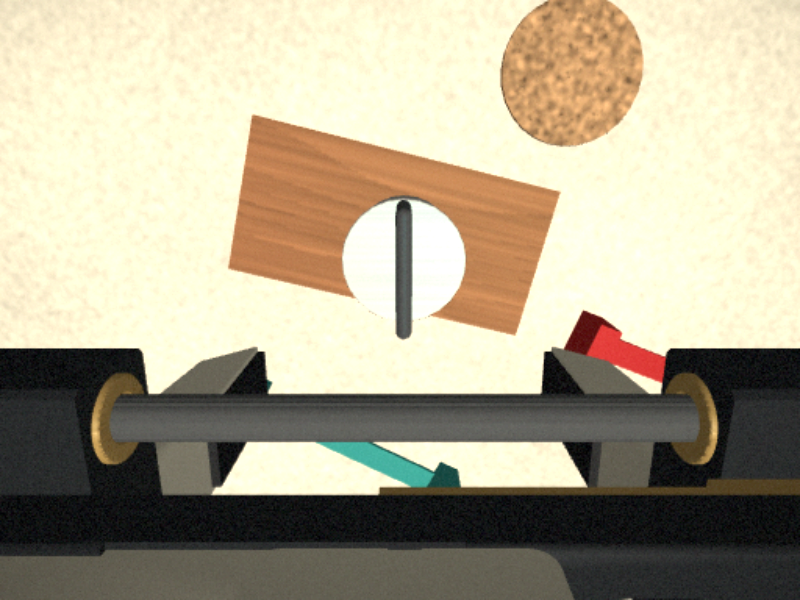

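Bar ends at (403,205) and (403,335); mat centre (572,70); riser corners (254,115), (559,191), (516,334), (229,268). That is the steel canister with its arched handle on the wooden riser, so I'll lift it.

```bash
python3 - <<'E'
from h import *
np.set_printoptions(precision=4,suppress=True)
c=pickle.load(open("pics/w1.pkl","rb")); s=512/800
b=ray(c,np.array([(403,205),(403,335)])*s,.15); m=ray(c,np.array([(572,70)])*s,.006)[0]
r=ray(c,np.array([(254,115),(559,191),(516,334),(229,268)])*s,.022)
print(b,m,r,r.mean(0))
p=b.mean(0); yaw=float(np.degrees(np.arctan2(*(b[0]-b[1])[::-1]))); print(p,yaw)
bot.move_straight([*p,.19],[180,0,yaw]); bot.move_straight([*p,.131],max_speed=.06,max_force=15)
print(bot.get_state()["eef_pos"])
bot.command_gripper(0.0,30); print(bot.get_state()["finger_gap"],bot.get_state()["grasp_force"])
bot.move_straight([*p,.145],max_speed=.03); bot.wait(.3)
st=bot.get_state(); print(st["wrist_force"],st["finger_gap"],st["torque"])
E
```

```text
[[ 0.4717 -0.2857]
 [ 0.3937 -0.3079]] [ 0.6041 -0.3916] [[ 0.4986 -0.1536]
 [ 0.5096 -0.4103]
 [ 0.3809 -0.417 ]
 [ 0.3698 -0.1581]] [ 0.4397 -0.2848]
[ 0.4327 -0.2968] 15.888689682846138
[ 0.433  -0.2969  0.1314]
0.008839433177614318 29.99995529651642
[-0.0841  0.3032 -2.8709] 0.008964851651536673 [0.0017 0.0163 0.0032]
```

```bash
python3 - <<'E'
from h import *
np.set_printoptions(precision=4,suppress=True)
p=bot.get_state()["eef_pos"][:2]; m=np.array([.603,-.393])
bot.move_straight([*p,.19],max_speed=.1); print(bot.get_state()["wrist_force"])
bot.move_straight([*m,.19],max_speed=.12); bot.wait(.5)
bot.move_straight([*m,.125],max_speed=.06); bot.wait(.3)
print(bot.move_straight([*m,.1135],max_speed=.01,max_force=2),bot.get_state()["eef_pos"],bot.get_state()["wrist_force"])
bot.command_gripper(.03); bot.wait(.3)
bot.move_straight([*m,.25],max_speed=.1); bot.command_gripper(.05)
p=[.707,-.15,.25]
bot.move_ptp(p,[180,0,90] if bot.ik(p,[180,0,90]) is not None else [180,0,-90])
print(bot.get_state()["qpos"],bot.get_state()["eef_rot"],bot.get_state()["time"])
c=snap("wrist","w2"); t=snap("top","t2")
cv2.imwrite("pics/w2s.png",cv2.convertScaleAbs(np.hstack([cv2.resize(c["image"],(480,360)),cv2.resize(t["image"][135:235,250:340],(320,360))]),alpha=1.5))
E
```

```text
[-1.4209  0.0424 -4.5296]
True [ 0.603  -0.3927  0.1149] [0.1104 1.3226 6.9369]
[ 19.4898  35.3969 -21.0715  70.6937  12.4779  76.1039  -1.232 ] [-179.9757    0.0862   89.7613] 15.0667
```

View pics/w2s.png

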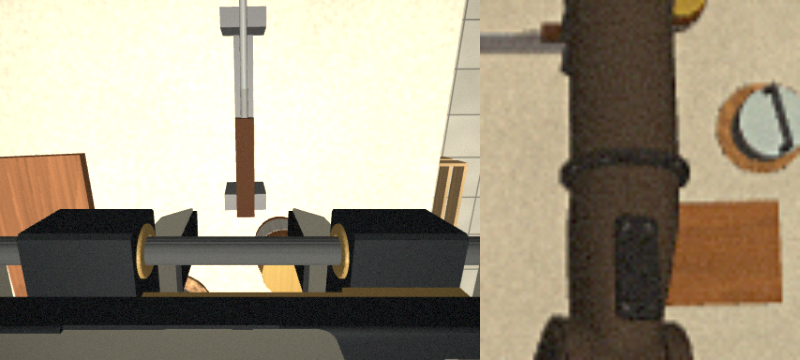

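Canister stands upright on the mat at right; the rod handle spans (244,117)–(245,216) in the left panel.

```bash
python3 - <<'E'
from h import *
np.set_printoptions(precision=4,suppress=True)
c=pickle.load(open("pics/w2.pkl","rb")); s=512/480
b=ray(c,np.array([(244.5,117),(245.5,216)])*s,.082); v=b[0]-b[1]; print(b,b.mean(0),np.hypot(*v))
yaw=float(np.degrees(np.arctan2(v[1],v[0]))); print(yaw)
# row-profile check of handle edges near its middle
p=(b.mean(0)+[.7075,-.1611])/2; print(p)
bot.command_gripper(.06)
bot.move_straight([*p,.12],[180,0,yaw]); bot.move_straight([*p,.051],max_speed=.05,max_force=10)
bot.command_gripper(0,50); st=bot.get_state(); print(st["eef_pos"],st["eef_rot"],st["finger_gap"],st["wrist_force"])
pickle.dump((st["eef_pos"],st["eef_rot"]),open("rodgrasp.pkl","wb"))
bot.move_straight([*st["eef_pos"][:2],.13],max_speed=.06); bot.wait(.3)
print(bot.get_state()["wrist_force"],bot.get_state()["time"])
c=snap("side","s3"); t=snap("top","t3")
cv2.imwrite("pics/s3s.png",cv2.convertScaleAbs(np.hstack([cv2.resize(c["image"][140:290,120:300],(480,400)),cv2.resize(t["image"][105:235,150:260],(320,400))]),alpha=1.6))
E
```

```text
[[ 0.7098 -0.1019]
 [ 0.7107 -0.212 ]] [ 0.7102 -0.157 ] 0.11003916561560625
90.47627701322973
[ 0.7089 -0.159 ]
[ 0.7089 -0.159   0.051 ] [179.9933   0.0003  90.4763] 0.019531318516304897 [ 0.1838 -0.3405 -0.368 ]
[-0.833  -0.4151 -1.2209] 20.6333
```

View pics/s3s.png

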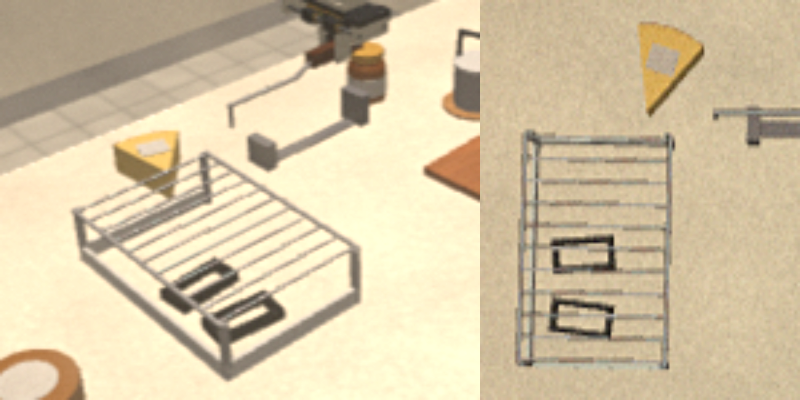

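Rod hangs level in the gripper, prong seen at (717,117) in the right panel. The holders at (583,254) and (583,317) are unchanged. I'll draw out the first one.

```bash
cat >> h.py <<'E'
def hook(x,y,z,speed=.1,**k):  # prong tip to (x,y,z), rod along +y
    return bot.move_straight([x,y-.2165,z+.059-.019],[180,0,90],max_speed=speed,**k)
def pull(x,y,x2=None,yend=-.04):
    hook(x,.06,.08); hook(x,.06,.023); hook(x,y,.023,.08); f0=bot.get_state()["wrist_force"]
    print("touch",hook(x,y,.003,.03,max_force=6),bot.get_state()["eef_pos"],f0)
    print("stop",hook(x2 or x,yend,.003,.07,max_force=25),bot.get_state()["wrist_force"]-f0)
    t=snap("top","tp"); return t
E
python3 - <<'E'
from h import *
np.set_printoptions(precision=4,suppress=True)
c=pickle.load(open("pics/t3.pkl","rb")); print("tip",ray(c,[(231.5,143)],.10),"expect",.7089-.215*.008,-.159+.217)
pull(.513,.246)
t=snap("top","t4")
cv2.imwrite("pics/t4s.png",cv2.convertScaleAbs(cv2.resize(t["image"][100:245,150:350],(800,580)),alpha=1.6))
print(bot.get_state()["time"])
E
```

```text
tip [[0.7054 0.0522]] expect 0.7071799999999999 0.057999999999999996
touch False [0.5131 0.0296 0.043 ] [ 0.7034 -0.9248 -1.3535]
stop False [-1.1456  2.1396 -0.4123]
31.1833
```

View pics/t4s.png

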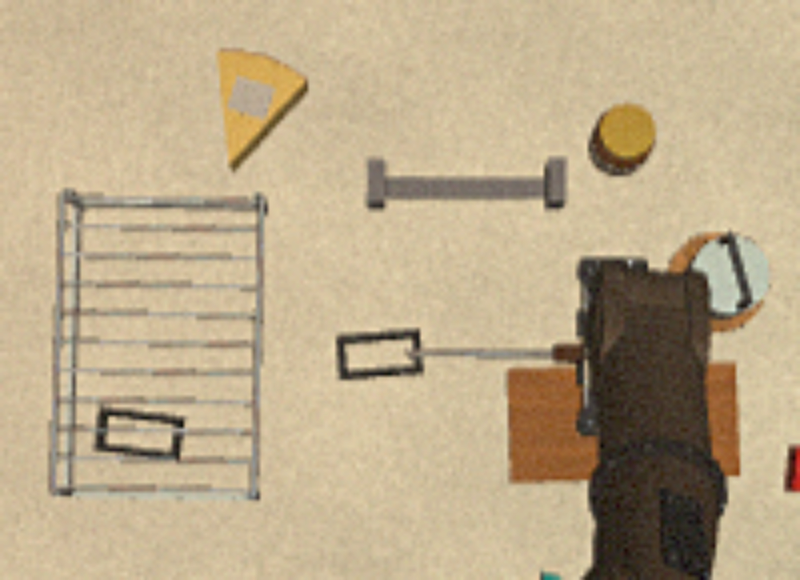

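First holder is right out at (380,354), and the second is still at (140,432). Next I'll draw the second one.

```bash
python3 - <<'E'
from h import *
np.set_printoptions(precision=4,suppress=True)
hook(.513,-.043,.003,.03); hook(.513,-.035,.003,.05); hook(.513,-.035,.08,.08)
t=snap("top","t5")
P=ray(t,np.array([(102,408),(185,416),(179,459),(96,450)])/4+[150,100],.016); print(P)
x=P[1:3,0].mean()+.33*(P[[0,3],0].mean()-P[1:3,0].mean()); y=P[1:3,1].mean()+.03; print(x,y)
pull(float(x),float(y))
hook(x,-.035,.003,.05); hook(x,-.035,.09,.08)
t=snap("top","t6")
cv2.imwrite("pics/t6s.png",cv2.convertScaleAbs(cv2.resize(t["image"][100:245,150:350],(800,580)),alpha=1.6))
print(bot.get_state()["time"])
E
```

```text
[[0.4467 0.3057]
 [0.4388 0.2114]
 [0.39   0.2171]
 [0.3989 0.3113]]
0.4171751424969667 0.24421976317962138
touch False [0.4172 0.0278 0.043 ] [-0.0525 -0.8585 -1.4412]
stop False [-0.0077  1.9464 -0.1097]
44.1917
```

View pics/t6s.png

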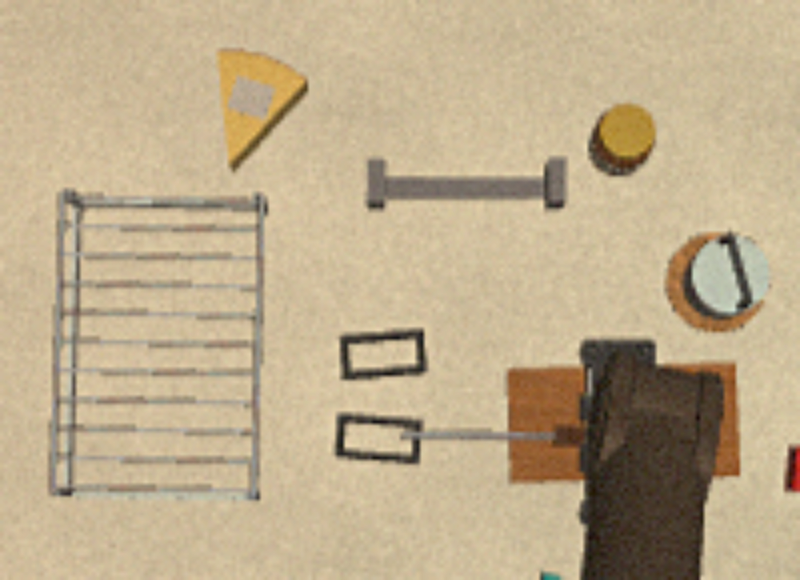

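Both holders are out, at (383,354) and (378,439), and nothing is left under the guard. Next the rod goes back to its rest.

```bash
python3 - <<'E'
from h import *
np.set_printoptions(precision=4,suppress=True)
p,r=pickle.load(open("rodgrasp.pkl","rb")); r=[180,0,float(r[2])]
bot.move_straight([p[0],p[1],.14],r,max_speed=.13); bot.move_straight([p[0],p[1],.065],max_speed=.07)
bot.wait(.2)
print(bot.move_straight([p[0],p[1],.0505],max_speed=.015,max_force=3),bot.get_state()["eef_pos"])
bot.command_gripper(.04); bot.wait(.3); bot.move_straight([p[0],p[1],.15],max_speed=.08)
c=snap("wrist","w7")
# look down on the holders
bot.move_ptp([.47,-.06,.30],[180,0,90]); bot.command_gripper(.07)
w=snap("wrist","w8"); t=snap("top","t8"); s=snap("side","s8")
cv2.imwrite("pics/w8s.png",cv2.convertScaleAbs(np.hstack([np.vstack([w["image"]]),cv2.resize(s["image"][140:290,200:300],(256,384))]),alpha=1.5))
print(bot.get_state()["time"],bot.get_state()["eef_pos"])
E
```

```text
True [ 0.7088 -0.159   0.051 ]
53.3083 [ 0.47 -0.06  0.3 ]
```

View pics/w8s.png

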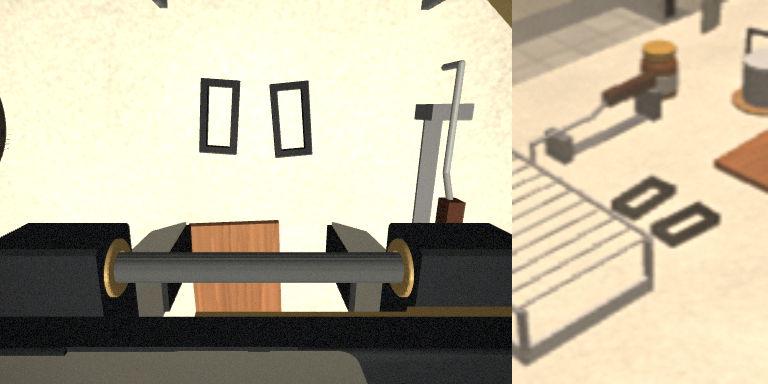

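Rod lies on its rest again. The holders are at about (220,116) and (290,119) in the wrist view, both clear of the guard. I'll grasp each across its width and lay it on the riser.

```bash
cat >> h.py <<'E'
def rects(c,roi):
    x0,y0,x1,y1=roi; g=c["image"][y0:y1,x0:x1].max(2)
    m=(g<75).astype(np.uint8)
    out=[]
    for k in cv2.findContours(m,cv2.RETR_EXTERNAL,cv2.CHAIN_APPROX_NONE)[0]:
        if cv2.contourArea(k)<800: continue
        P=ray(c,k[:,0]+[x0,y0],.014)*1000
        (cx,cy),(w,h),a=cv2.minAreaRect(P.astype(np.float32))
        yaw=a if w>h else a+90
        out.append((cx/1000,cy/1000,(yaw)%180,w,h))
    return out
def pickplace(hx,hy,yaw,oy):
    C=np.array([.4386,-.2857]); q=2.4; ya=np.array([-np.sin(np.radians(q)),np.cos(np.radians(q))])
    t=C+oy*ya; ry=yaw-((yaw-q+360)%360) if False else q
    bot.move_ptp([hx,hy,.10],[180,0,yaw]); bot.command_gripper(.075)
    print("down",bot.move_straight([hx,hy,.003],max_speed=.06,max_force=10),bot.get_state()["eef_pos"])
    bot.command_gripper(0,20); print(bot.get_state()["finger_gap"],bot.get_state()["grasp_force"])
    bot.move_straight([hx,hy,.13],max_speed=.1)
    bot.move_ptp([*t,.13],[180,0,q]); bot.move_straight([*t,.04],max_speed=.08); bot.wait(.2)
    print("set",bot.move_straight([*t,.024],max_speed=.015,max_force=3),bot.get_state()["eef_pos"],bot.get_state()["finger_gap"])
    bot.command_gripper(.056); bot.wait(.2); bot.move_straight([*t,.13],max_speed=.08)
E
python3 - <<'E'
from h import *
c=pickle.load(open("pics/w8.pkl","rb")); R=rects(c,(180,60,330,180)); print(R)
t=pickle.load(open("pics/t8.pkl","rb"))
print(bot.ik([.4386,-.2857,.13],[180,0,2.4]))
R.sort(); E=R[0]
if len(R)==2 and 90<E[3]+0 or E[4]>90: pickplace(E[0],E[1],E[2],-.039)
print(bot.get_state()["time"])
E
```

```text
[(0.5137017211914062, -0.009486919403076171, 95.39395904541016, 50.00899124145508, 95.5632095336914), (0.41815399169921874, -0.005745414733886719, 86.15890502929688, 95.61370849609375, 50.749298095703125)]
[ 35.18710937  22.2546055  -10.38483884 110.27658484   5.2775332
  47.91964933 -65.58157446]
down False [ 0.41836249 -0.00580221  0.00324419]
0.050183503756521565 20.000233948230743
set True [ 0.44012364 -0.32460131  0.02508949] 0.04974632333857237
63.875
```

```bash
python3 - <<'E'
from h import *
bot.move_ptp([.47,-.06,.30],[180,0,90]); c=snap("wrist","w9")
R=[r for r in rects(c,(120,20,400,200))]; print(R)
R=[r for r in R if abs(max(r[3:])-96)<5 and abs(min(r[3:])-50)<5]
if len(R)==1: pickplace(*R[0][:3],.039)
bot.move_straight([.40,-.10,.35],max_speed=.15); bot.move_ptp([.35,.15,.35],[180,0,2.4])
t=snap("top","t10"); s=snap("side","s10")
cv2.imwrite("pics/t10s.png",cv2.convertScaleAbs(np.hstack([cv2.resize(t["image"][105:240,190:350],(480,405)),cv2.resize(s["image"][150:250,200:350],(320,405))]),alpha=1.6))
print(bot.get_state()["time"])
E
```

```text
[(0.5136903686523437, -0.009464092254638672, 95.40480661392212, 49.999961853027344, 95.58235168457031)]
down False [ 0.5139383  -0.009441    0.00330174]
0.0502688898492861 20.000036358833313
set True [ 0.43685628 -0.24668694  0.02502976] 0.049647505512745306
78.7
```

View pics/t10s.png

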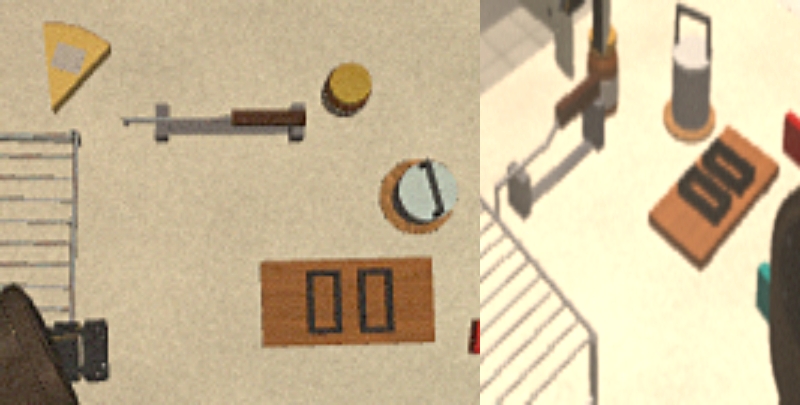

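Both holders lie flat side by side on the riser at (324,302) and (376,300). The rod is on its rest, the canister is upright on the mat, and the cheeses and jar look unmoved.

```bash
python3 -c "
from cell import bot
bot.wait(.3); print(bot.job_done())"
```

```text
the job is handed in; nothing more can be done
None
```

I handed the job in at about 79 s of the 210 s allowed, with no result reported back: there were two holders, both drawn out with the rod and now flat side by side on the riser, the canister is upright on the mat, the rod is back on its rest, and the cheeses and jar look unmoved.

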